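# Start the clay dryer: drawer home, timer sleeve to 7

### The job

Close up the clay drying cabinet: push its open drawer fully home, past its catch, until it seats. Then set the timer on top to 7: the sleeve only turns while it is pressed down, so press it, turn it until 7 is at the steel pointer and let it come back up into its notch. Leave the clay pieces and tools around it where they are.

Things in the scene. Friction and masses are not known exactly. Their poses are not given: they have to be found in the camera images.
- drawer (a joint): Wide white drawer in the cabinet's front. Value: how far it is open, m; 0 is fully home, grows as it comes out towards the robot. It drags with 1.5 N; at 16 mm a spring catch resists (about 10 N gets past it; it first feels like a stop), and from about 6 mm the catch draws it home. Stopped short of that it stays ajar.
- drawer_face (a point): Centre of the drawer's flat front face (384 mm wide, 82 mm tall), moving with the drawer, 60 mm above the bench; the face spans heights 19 to 101 mm. Axes as the cabinet's: -x is out of the face, y along its width.
- dryer: Low grey bench-top drying cabinet, 260 deep x 400 wide x 120 mm high, fixed. Origin: centre of its underside. x points to its back (the drawer opens to -x), y along its width, z up. The timer sleeve stands on its top, its upright axis at x -30, y +90 mm in this frame.
- sleeve_top (a point): On the timer sleeve's axis, at the upper face of its aluminium scale disc (150 mm above the bench when up); axes turn with the sleeve. The disc is 170 mm across, 18 mm thick, 12 mm clear of the cabinet. On it stand a black hub (38 mm across) and four wings like a hand wheel's, 28 mm high, with open quarters between them where a fingertip can press and push.
- pointer (a point): Tip of the steel pointer at the sleeve's front (its -x side in the cabinet's frame), 86 mm from the sleeve's axis and 151 mm above the bench. Its post, 12 mm wide, stands 90 to 98 mm from the axis. The number at the pointer is the setting.
- sleeve_wing (a point): Middle of the top of one of the sleeve's four upright black wings (all alike, 90 degrees apart, at 45, 135, 225 and 315 degrees in the frame of sleeve_top), 40 mm from the axis, 28 mm above the disc's face. Each wing is 14 mm thick and runs from the hub to 51 mm from the axis.
- sleeve_zero (a point): Tick of the number 0 on the sleeve's disc, 80 mm from the axis. The numbers 0 to 9 follow each other clockwise seen from above, 24 degrees apart, each with a tick at the rim and read from the rim's side.
- sleeve (a joint): Turn of the timer sleeve, rad, grows counterclockwise seen from above. Number n is at the pointer at 0.4189 n (24 degrees each): 7 at 2.932; end stops just past 0 and 9 (3.770). It turns only while pressed down; let up near a number, it rises into that number's notch, centres itself and locks.
- press (a joint): How far the timer sleeve is pressed down, m: 0 is up and locked in a notch, 0.010 is the bottom stop. It is free to turn from about 7 mm down. The spring takes about 4.5 N to start and 9 N at the bottom; pressing anywhere on the disc, wings or hub does it.
- pinch_pot: Bystander: small clay bowl, 72 mm across, 50 mm tall, standing on the cabinet's top. Origin: centre of its underside.
- tile: Bystander: flat square clay tile with nine dents, 70 x 70 x 14 mm, on the cabinet's top. Origin: centre of its underside.
- dimple: Bystander: round clay piece with a hollow, 96 mm across, 36 mm tall, on the thin blue board on the left. Origin: centre of its underside.
- mould: Bystander: white plaster trough, 110 x 60 x 35 mm, on the blue board. Origin: centre of its underside.
- stamp: Bystander: upright clay stamp with a round head, 48 mm across, 86 mm tall, on the blue board. Origin: centre of its underside.
- trimmer: Bystander: wooden-handled spatula, 180 mm long, lying on the bench on the right.
- slip_jar: Bystander: lidded jar, 72 mm across, 100 mm tall, standing on the bench on the right. Origin: centre of its underside.

How it is judged:
On the way, in this order (a step that is already met when the one before it is completed fails the run):
1. the drawer is fully home, seated past its catch (value of joint drawer below 0.003 m), for 0.2 s.
2. the timer sleeve is up in its notch at 7 (value of joint drawer below 0.003 m and value of joint sleeve between 2.86215 and 3.00215 rad and value of joint press below 0.0025 m), for 0.2 s.
At the end, for the whole second after the job is handed in: The drawer is home (less than 3 mm open) and the timer sleeve is at rest at 7 (2.932 rad within 0.07) and has come up into its notch (less than 2.5 mm down) (all of step 2 and velocity of joint sleeve between -0.05 and 0.05 rad/s); the robot touches nothing.
It fails at once if a bystander is shifted by more than 30 mm (distance of any of pinch_pot, tile, dimple, mould, stamp, trimmer, slip_jar from where it was at the start of the episode above 0.03 m).
It also fails if it takes over 51 s, if anything falls off the work surface, if the arm or the gripper's body presses on something with over 40 N, if the wrist force passes 120 N, or if a joint passes its speed limit or range.

### The arm

A 6-joint arm with a two-finger parallel gripper is mounted at the origin on the work surface. World frame = base frame: x ahead of the robot, y to its left, z up, the work surface at z = 0. Lengths are in m, angles in rad, forces in N, time in s.
With the tool pointing down it reaches from about 0.275 to 0.75 m from the base axis. Payload 10.2 kg.
Tool frame: the origin (TCP) lies midway between the tips of the shut fingers; the grasp point (between the pads) lies env.grip_point_offset behind it (env.grip_point_offset is the distance from the TCP to the grasp point, in m); z points along the fingers, y is the line along which they close (so a half turn about z gives the same grasp; the last joint's range is limited). The gripper opens to 88 mm and grips with 3 to 60 N. Pads are 18 mm wide; open, the fingers measure 123 mm over their backs; the gripper's body (75 mm by 187 mm) begins 45 mm behind the grasp point.
Start: joints at [-1.332, 0.313, 1.498, -0, 1.331, -0.223], TCP at [0.234, -0.47, 0.239] pointing down, gripper open.
Joint ranges: [-2.94, 2.94], [-0.97, 2.17], [0.19, 2.56], [-1.23, 4.37], [0.02, 3.11], [-2.88, 2.88]. Speed limits (rad/s): [2.39, 2.39, 3.01, 3.14, 3.14, 3.14].

### API

Orientations are given as a unit quaternion [x, y, z, w].
In Python, from rig import env gives the robot as it stands. Calls block until the motion is done:
- env.movep(position, orientation): joint-space move of the TCP to a pose.
- env.move_linear(position, rate=0.15, rot=None): straight line of the TCP; rot=None keeps the orientation; rate is the mean speed in m/s.
- env.movej(angles): joint-space move.
- env.move_gripper(opening): opening from 0.0 (shut) to 1.0 (fully open); the grip force is fixed at half the most; returns when the fingers have stopped.
- env.wait(seconds).
- env.solve_ik(position, orientation): joint angles nearest the present ones, or None.
- env.get_state(): the state.
- env.get_image(name): name is "side" or "top"; returns a dict with "frame" (420x560x3 uint8, blue, green, red), "intrinsics" (3x3 intrinsics, pixels), "position" and "orientation" of the camera in the world. Camera axes: x right, y down, z forward; pixel columns grow to the right and rows downward; lengths in m; the calibration is good to about 2 mm. A picture is of the moment at which its call begins. There is no depth.
A pose or a line that the arm cannot do raises env.IKError and nothing moves.
- env.sign_off(): hands the job in; it is judged then, once.
The state is a dict: "t": time; "joint_positions": joint angles; "qd": joint speeds; "effort": joint torques, N m; "position": TCP position; "tcp_rot": TCP orientation; "force": force on the tool from outside, world axes, zero at the start; "torque": the same for the moment, N m; "opening": opening from 0.0 (shut) to 1.0 (fully open); "gripper_force": force on a finger pad.
Only numpy, scipy, OpenCV 4.12 (cv2) and the standard library are available. Lean on these libraries where they do the work, as an engineer would, in place of code of your own. Each camera call takes 0.05 s, during which the arm holds its last target. There are 200 camera calls.

## Working session

There is one attempt and no reset: what is moved stays moved. The work goes in short steps, each a Python script; the robot and the scene stay as the last script left them, time stands still between calls to the robot, and variables do not carry over. Pictures are saved under pics/ and viewed, at most 10 in all, crops included, and the job is handed in when it is done.

```bash
ls; mkdir -p pics
python3 - <<'E'
from rig import env
import cv2
for n in("side","top"):
    d=env.get_image(n);cv2.imwrite(f"pics/{n}0.png",d["frame"]);print(n,d["intrinsics"],d["position"],d["orientation"])
print(env.get_state(),env.grip_point_offset)
E
```

```text
pics
side [[533.14465409   0.         284.45496341]
 [  0.         533.14465409 218.59244654]
 [  0.           0.           1.        ]] [0.07951618 1.03469685 1.22430383] [-0.20991536  0.89395175 -0.38641219  0.08643747]
top [[546.905286     0.         282.76280698]
 [  0.         546.905286   207.30729834]
 [  0.           0.           1.        ]] [ 0.21391006 -0.00584204  2.0194296 ] [ 0.70943462 -0.69759493  0.06838047 -0.07340262]
{'t': 0.1, 'joint_positions': array([-1.33238268e+00,  3.13376576e-01,  1.49829020e+00,  2.44471130e-05,
        1.33098954e+00, -2.23386016e-01]), 'qd': array([ 0.00028054, -0.00049138, -0.00373081, -0.00052808, -0.00079024,
       -0.00111084]), 'effort': array([ 2.73841513e-03, -4.02813613e+01, -2.52642399e+01,  6.94947084e-02,
        3.42395017e-02, -6.85786608e-05]), 'position': array([ 0.2338736 , -0.46981559,  0.23825393]), 'tcp_rot': array([ 9.73461388e-01,  2.28850701e-01,  7.87583701e-06, -5.31906037e-04]), 'force': array([ 0.90574954, -0.59528786, -0.70256299]), 'torque': array([ 0.00375515, -0.05543917,  0.00244325]), 'gripper_force': 0.0, 'opening': 0.9981737256691414} 0.0187
```

View pics/top0.png

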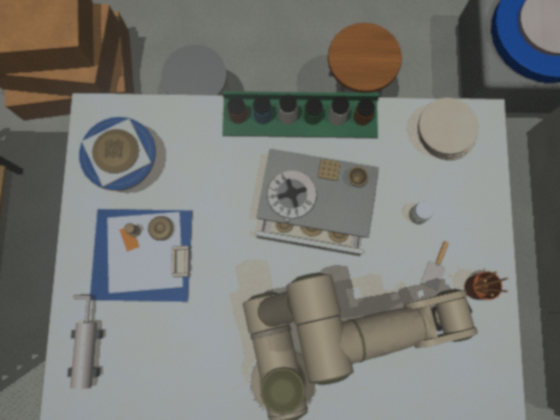

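View pics/side0.png

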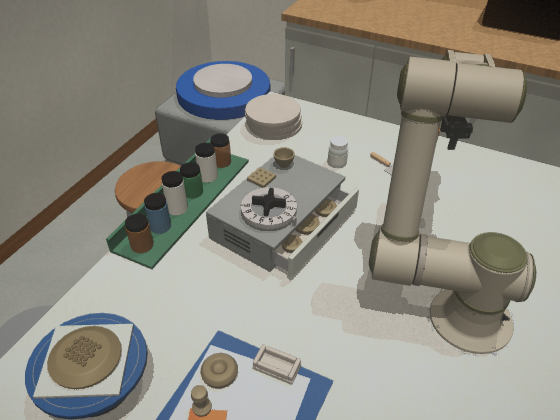

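The top view shows the cabinet at about (318,195) and its drawer front from (258,238) to (362,250). The sleeve is at about (291,193) there, and at (269,206) in the side view. I'll enlarge both.

Run:
```python
import cv2,numpy as np
t=cv2.imread("pics/top0.png")[140:260,248:388];s=cv2.imread("pics/side0.png")[175:240,230:310]
cv2.imwrite("pics/tc.png",cv2.resize(t,None,fx=5,fy=5,interpolation=cv2.INTER_CUBIC))
cv2.imwrite("pics/sc.png",cv2.resize(s,None,fx=9,fy=9,interpolation=cv2.INTER_CUBIC))
```

```text
(no output)
```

View pics/tc.png

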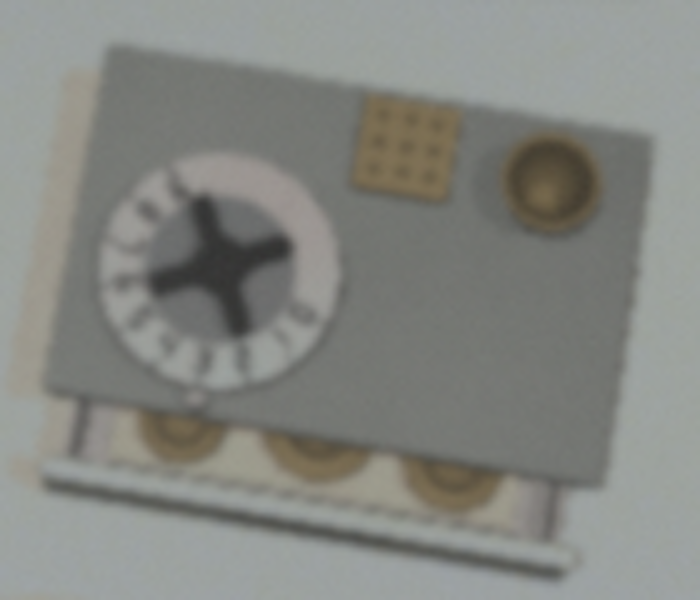

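View pics/sc.png

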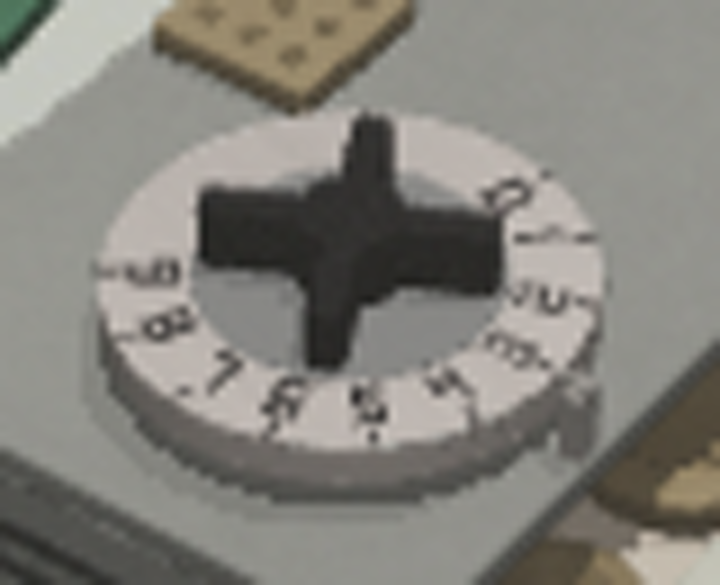

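The pointer is at about (195,395) in the top crop, and the side crop shows 3 at it, so 7 means +96° CCW. The cabinet corners in the top crop are about (110,45), (655,138), (605,487) and (45,390). The drawer is open by roughly 40–50 mm.

```bash
cat > h.py <<'E'
from rig import env
import cv2,numpy as np
from scipy.spatial.transform import Rotation as R
def ray(im,px,z):
    d=R.from_quat(im["orientation"]).apply(np.linalg.inv(im["intrinsics"])@[px[0],px[1],1.])
    p=np.array(im["position"]); return p+d*(z-p[2])/d[2]
def down(yaw): return [np.cos(yaw/2),np.sin(yaw/2),0,0]
E
python3 - <<'E'
from h import *
im=env.get_image("top");cr=lambda u,v:((u+.5)/5-.5+248,(v+.5)/5-.5+140)
C=np.array([ray(im,cr(*p),.12)[:2] for p in[(110,45),(655,138),(605,487),(45,390)]])  # backL backR frontR frontL
print(C.round(4),"widths",[np.linalg.norm(C[i]-C[i-1]).round(4) for i in range(4)])
c=C.mean(0);ex=C[0]+C[1]-C[2]-C[3];a=np.arctan2(ex[1],ex[0]);ey=C[0]+C[3]-C[1]-C[2];b=np.arctan2(ey[1],ey[0])-np.pi/2
print("centre",c,"yaw",a,b)
yaw=(a*260+b*400)/660;M=np.array([[np.cos(yaw),-np.sin(yaw)],[np.sin(yaw),np.cos(yaw)]])
print("axis pred",c+M@[-.03,.09],"pointer pred",c+M@[-.116,.09],"img",ray(im,cr(195,398),.151)[:2])
# disc & wings masks
f=im["frame"];g=cv2.cvtColor(f,cv2.COLOR_BGR2GRAY)
m=np.zeros_like(g);m[165:225,262:322]=1
ys,xs=np.nonzero((g<50)*m);P=np.array([ray(im,p,.178)[:2] for p in zip(xs,ys)])
ax=P.mean(0);print("wing centroid",len(P),ax)
d=P-ax;r=np.hypot(*d.T);k=r>.025;t=np.arctan2(d[k,1],d[k,0]);ph=np.angle(np.exp(4j*t).mean())/4
print("wing phase deg mod 90",np.degrees(ph),"pred",np.degrees(yaw)+180+45, "yaw",np.degrees(yaw))
for p in[(45,487),(560,578)]: print("face bottom-ish",M.T@(ray(im,cr(*p),.019)[:2]-c))
for p in[(45,462),(578,553)]: print("face top edge",M.T@(ray(im,cr(*p),.101)[:2]-c))
E
```

```text
[[ 0.8168  0.0626]
 [ 0.7532 -0.3308]
 [ 0.4993 -0.2914]
 [ 0.5619  0.1029]] widths [np.float64(0.2581), np.float64(0.3985), np.float64(0.257), np.float64(0.3992)]
centre [ 0.65780321 -0.11417815] yaw -0.15538758077720144 -0.15893364934034082
axis pred [ 0.64229444 -0.02058606] pointer pred [ 0.5573594  -0.00709387] img [ 0.55228752 -0.00321632]
wing centroid 0 nan<stdin>:13: RuntimeWarning: Mean of empty slice.
  ret = ret.dtype.type(ret / rcount)
Traceback (most recent call last):
TypeError: hypot() takes from 2 to 3 positional arguments but 0 were given
```

Run:
```python
from h import *
im=env.get_image("top");cr=lambda u,v:((u+.5)/5-.5+248,(v+.5)/5-.5+140)
c=np.array([.6578,-.1142]);yaw=-.1575;M=np.array([[np.cos(yaw),-np.sin(yaw)],[np.sin(yaw),np.cos(yaw)]])
g=cv2.cvtColor(im["frame"],cv2.COLOR_BGR2GRAY)
for th in(60,75,85):
    w=((g<th)*255).astype(np.uint8);w[:165]=0;w[225:]=0;w[:,:262]=0;w[:,322:]=0
    n,l,s,ce=cv2.connectedComponentsWithStats(w);i=1+s[1:,4].argmax();ys,xs=np.nonzero(l==i)
    P=np.array([ray(im,p,.176)[:2] for p in zip(xs,ys)]);ax=P.mean(0)
    A=np.array([.6423,-.0206])
    d=P-ax;r=np.hypot(*d.T);k=(r>.025)&(r<.056);t=np.arctan2(d[k,1],d[k,0]);z=np.exp(4j*t).mean()
    print(th,len(P),ax.round(4),r.max(),"phase",np.degrees(np.angle(z)/4),abs(z))
for p in[(45,487),(560,578)]: print("face bottom-ish",M.T@(ray(im,cr(*p),.019)[:2]-c))
for p in[(45,462),(578,553)]: print("face top edge",M.T@(ray(im,cr(*p),.101)[:2]-c))
# disc rim ring: bright region centroid
hsv=im["frame"].astype(int);print(g[193,262:322])
```

```text
60 154 [ 0.6416 -0.021 ] 0.04578737990319925 phase 18.018981395076167 0.9469725942846401
75 246 [ 0.6409 -0.0191] 0.0490203964877906 phase 17.49112313418421 0.8785916122974945
85 295 [ 0.6414 -0.019 ] 0.050191707081473184 phase 17.887141995644217 0.8092861946246869
face bottom-ish [-0.18298873  0.19458167]
face bottom-ish [-0.18377877 -0.18962329]
face top edge [-0.17655063  0.1914222 ]
face top edge [-0.17524969 -0.19020729]
[122 121 119 117 113 120 139 151 154 152 151 151 148 143 133 116 102  95
  87  81  76  71  68  61  59  55  57  54  56  56  53  54  54  53  55  59
  67  76  85  94  99 100 104 107 118 137 149 153 154 152 152 153 149 137
 118 110 114 117 116 117]
```

Sizes agree (258×399 mm measured). The wing phase of 18° mod 90 is exactly what setting 3 gives, with the axis at about (0.642,-0.020). Now I'll push the drawer.

```bash
cat >> h.py <<'E'
c=np.array([.6578,-.1142]);cy=-.1575
def W(x,y,z): return [*(c+R.from_euler('z',cy).apply([x,y,0])[:2]),z]
E
python3 - <<'E'
from h import *
env.move_gripper(0)
env.movep(W(-.24,-.08,.2),down(cy))
env.move_linear(W(-.24,-.08,.082),.2)
f0=env.get_state()["force"]
env.move_linear(W(-.195,-.08,.082),.1)
n=R.from_euler('z',cy).apply([1,0,0])
for x in np.arange(-.185,-.115,.003):
    env.move_linear(W(x,-.08,.082),.06)
    s=env.get_state();F=-(s["force"]-f0)@n
    a=R.from_euler('z',-cy).apply([*(s["position"][:2]-c),0])
    print(round(x,4),a[0].round(4),F.round(1))
    if F>28:break
print(s["t"])
cv2.imwrite("pics/t1.png",cv2.resize(env.get_image("top")["frame"][140:280,248:388],None,fx=4,fy=4))
E
```

```text
-0.185 -0.1849 0.3
-0.182 -0.1819 -0.1
-0.179 -0.1788 0.3
-0.176 -0.1757 0.4
-0.173 -0.1728 -0.2
-0.17 -0.1698 0.1
-0.167 -0.1668 0.4
-0.164 -0.1638 0.3
-0.161 -0.1608 0.1
-0.158 -0.1578 0.3
-0.155 -0.1548 0.4
-0.152 -0.1523 4.0
-0.149 -0.1494 3.4
-0.146 -0.1459 2.3
-0.143 -0.1425 -0.0
-0.14 -0.1398 1.0
-0.137 -0.138 7.1
-0.134 -0.1381 30.1
8.7667
```

View pics/t1.png

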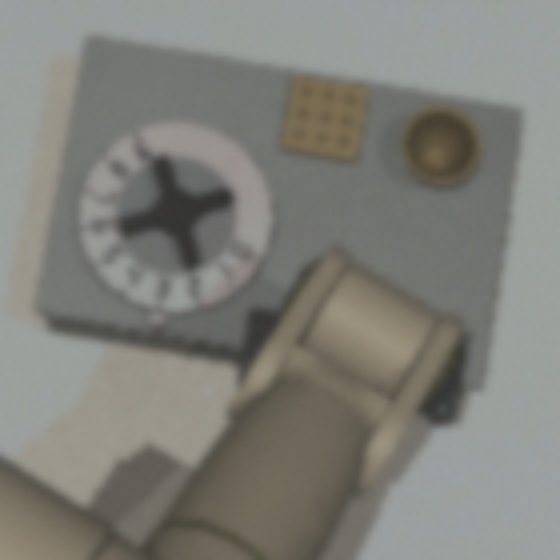

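The drawer hit a hard stop with its face at -129 mm, and the picture shows the front flush, so it is home. Next I'll straddle the wing at 18°, press, and turn +96°.

```bash
cat >> h.py <<'E'
A=np.array([.6418,-.0200]);r0=.040
def S(deg,z): t=np.radians(deg);return [A[0]+r0*np.cos(t),A[1]+r0*np.sin(t),z],down(t)
E
python3 - <<'E'
from h import *
env.move_linear(W(-.2,-.08,.082),.15)
env.move_linear(W(-.2,-.08,.25),.25)
env.move_gripper(.5)
env.movep(*S(18,.25))
env.move_linear(S(18,.19)[0],.15)
f0=env.get_state()["force"]
env.move_linear(S(18,.155)[0],.08)
print("above",(env.get_state()["force"]-f0).round(1))
env.move_gripper(.23)
s=env.get_state();print("closed",s["opening"],(s["force"]-f0).round(1))
for z in(.151,.149,.146,.143,.141,.140):
    env.move_linear(S(18,z)[0],.05);s=env.get_state();F=s["force"]-f0
    print(z,s["position"][2].round(4),F.round(1))
    if F[2]>25:break
print(s["t"],s["joint_positions"].round(2))
np.save("f0.npy",f0)
cv2.imwrite("pics/s2.png",cv2.resize(env.get_image("side")["frame"][120:270,190:370],None,fx=4,fy=4))
E
```

```text
above [ 0.8 -0.3 -0.2]
closed 0.2314577389976453 [ 1.1 -0.1  0.2]
0.151 0.1508 [1.2 0.  0.5]
0.149 0.1496 [0.5 0.5 5.5]
0.146 0.1468 [0.  0.1 5.9]
0.143 0.1441 [-0.7  0.   8.2]
0.141 0.1423 [-0.2  0.1  7.8]
0.14 0.1414 [0.3 0.8 9.3]
15.25 [-0.18  0.74  1.09 -0.    1.32  1.07]
```

View pics/s2.png

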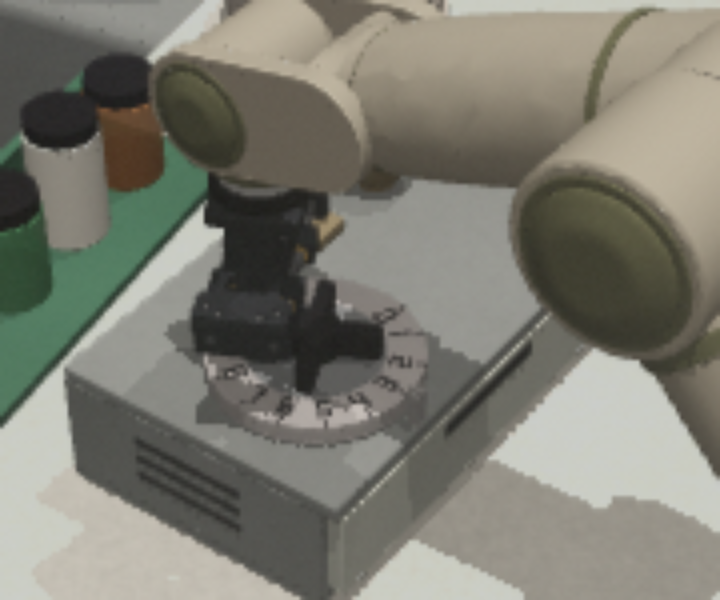

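The fingers straddle the wing, the disc is down about 8.6 mm with 9 N, and the drawer is flush. Next I'll turn it.

Run:
```python
from h import *
f0=np.load("f0.npy")
env.move_linear(S(18,.139)[0],.05)
for d in [*np.arange(26,115,8),118.3]:
    p,q=S(d,.139);env.move_linear(p,.06,rot=q);s=env.get_state();F=s["force"]-f0
    print(d,s["position"][2].round(4),F.round(1))
    if np.linalg.norm(F)>45:break
print(s["t"])
cv2.imwrite("pics/s3.png",cv2.resize(env.get_image("side")["frame"][120:270,190:370],None,fx=4,fy=4))
```

```text
26 0.1407 [-0.6 -1.9  9. ]
34 0.1407 [-0.  -1.   9.2]
42 0.1407 [-0.3 -2.2  8.8]
50 0.1407 [ 0.1 -2.2  9.4]
58 0.1407 [ 0.4 -1.7  9.1]
66 0.1408 [ 0.3 -2.8  8.9]
74 0.1408 [ 0.8 -3.2  9.6]
82 0.1408 [ 2.6 -3.8  9.3]
90 0.1409 [ 2.6 -4.5  8.6]
98 0.1409 [ 3.3 -2.7  9.2]
106 0.1409 [ 3.3 -3.5  8.7]
114 0.1409 [ 3.4 -2.7  9.4]
118.3 0.1409 [ 2.9 -1.7  9.1]
19.3
```

View pics/s3.png

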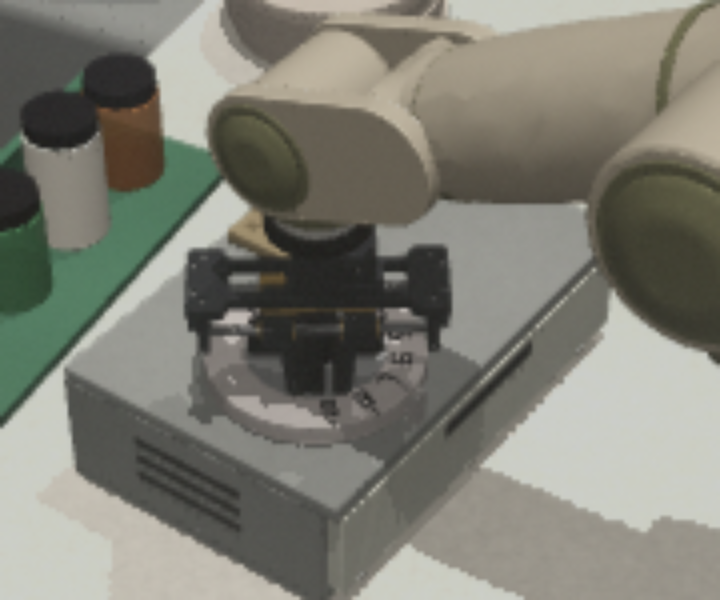

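7 is near the pointer (388,380). I'll centre the wing by gripping it at 114°, then open and rise.

Run:
```python
from h import *
p,q=S(114,.139);env.move_linear(p,.06,rot=q)
env.move_gripper(.1);s=env.get_state();print(s["opening"],(s["force"]-np.load("f0.npy")).round(1))
env.move_gripper(.3)
env.move_linear(S(114,.153)[0],.04);env.move_linear(S(114,.25)[0],.15)
env.movep(W(-.3,-.1,.3),down(cy));env.wait(.3);print(env.get_state()["t"])
im=env.get_image("side");a=cv2.resize(im["frame"][150:270,190:370],None,fx=4,fy=4,interpolation=cv2.INTER_CUBIC)
cv2.imwrite("pics/s4.png",a)
im=env.get_image("top");cv2.imwrite("pics/t4.png",cv2.resize(im["frame"][140:260,248:388],None,fx=5,fy=5))
g=cv2.cvtColor(im["frame"],cv2.COLOR_BGR2GRAY)
w=((g<75)*255).astype(np.uint8);w[:165]=0;w[225:]=0;w[:,:262]=0;w[:,322:]=0
n,l,s,ce=cv2.connectedComponentsWithStats(w);i=1+s[1:,4].argmax();ys,xs=np.nonzero(l==i)
P=np.array([ray(im,p,.176)[:2] for p in zip(xs,ys)]);ax=P.mean(0);d=P-ax;r=np.hypot(*d.T);k=(r>.025)&(r<.056)
print(len(P),ax,np.degrees(np.angle(np.exp(4j*np.arctan2(d[k,1],d[k,0])).mean())/4),"want 24 (mod 90)")
```

```text
0.16091654774232317 [6.3 0.7 8.3]
23.2417
255 [ 0.64052143 -0.01945481] 28.989081447676494 want 24 (mod 90)
```

View pics/s4.png

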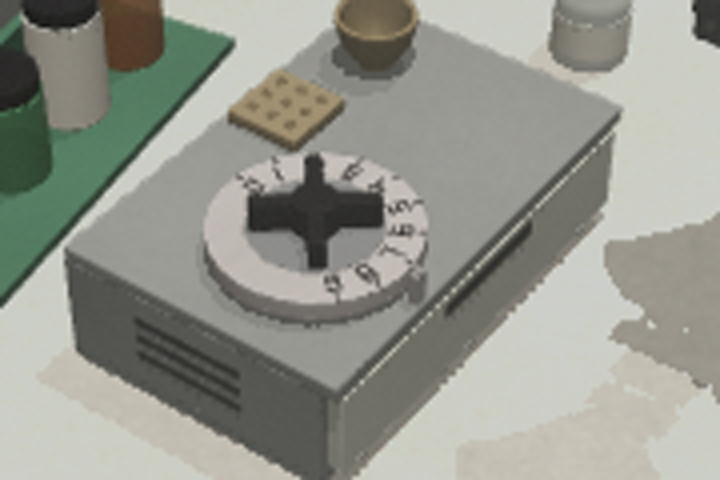

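View pics/t4.png

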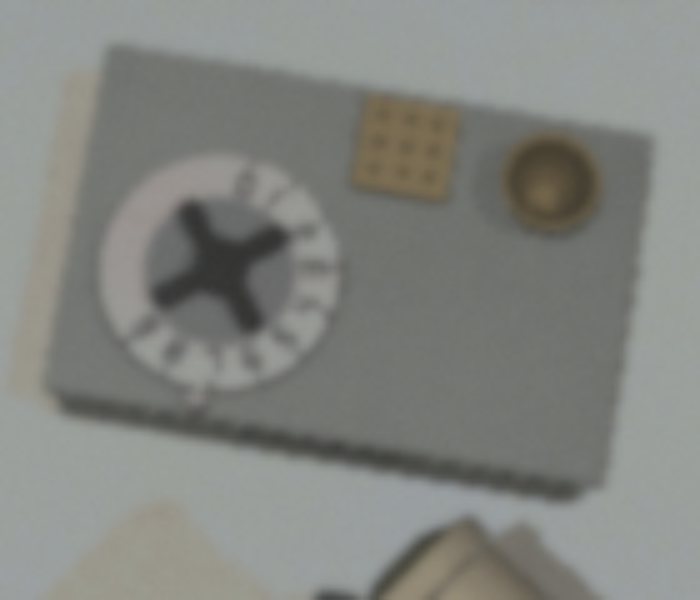

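The top view measures 29° where 24° is wanted. I'll check the ticks by sampling the rim in the side view before and after.

```bash
cat >> h.py <<'E'
def ticks(im,f,z=.15,ax=A):
    K=im["intrinsics"];Ri=R.from_quat(im["orientation"]).inv();t=np.radians(np.arange(0,360,.5))
    g=cv2.cvtColor(f,cv2.COLOR_BGR2GRAY);acc=0
    for r in(.077,.079,.081):
        p=Ri.apply(np.c_[ax[0]+r*np.cos(t),ax[1]+r*np.sin(t),0*t+z]-im["position"]);u=(p/p[:,2:])@K.T
        acc=acc+cv2.remap(g,u[:,:1].astype(np.float32),u[:,1:2].astype(np.float32),cv2.INTER_CUBIC)[:,0].astype(float)
    acc/=3;acc-=cv2.GaussianBlur(acc[:,None],(1,61),0,borderType=cv2.BORDER_REFLECT)[:,0]
    i=[k for k in range(3,717) if acc[k]==acc[k-3:k+4].min() and acc[k]<-10]
    return [(k/2,int(acc[k])) for k in i]
E
python3 - <<'E'
from h import *
im=env.get_image("side")
print(ticks(im,cv2.imread("pics/side0.png")));print(ticks(im,im["frame"]));print("lower",ticks(im,im["frame"],.143))
E
```

```text
[(24.0, -29), (47.5, -32), (71.0, -42), (96.5, -48), (121.5, -46), (146.5, -45), (161.0, -11), (172.0, -21), (198.0, -36), (222.0, -53), (246.0, -19), (291.5, -43), (297.0, -56)]
[(127.5, -46), (151.0, -52), (175.5, -46), (199.0, -35), (225.5, -51), (249.0, -34), (274.0, -43), (298.0, -52), (301.5, -45), (322.0, -35), (345.5, -41)]
lower [(91.0, -10), (128.5, -31), (146.5, -19), (153.5, -22), (162.5, -10), (180.0, -18), (204.5, -33), (230.0, -33), (258.5, -31), (272.0, -11), (278.5, -57), (296.0, -50), (304.0, -56), (322.5, -49), (338.0, -41), (343.0, -26)]
```

The ticks sit about 4° past the notch; opening the fingers while pressed probably dragged the disc round. To mend it I'll grip the wing, press, turn back to 114°, rise while still gripping so it locks, and then open.

```bash
sed -i 's/^A=.*/A=np.array([.6411,-.0197]);r0=.040/' h.py
python3 - <<'E'
from h import *
def rep(n):
    s=env.get_state();d=s["position"][:2]-A;print(n,round(s["t"],1),"ang",np.degrees(np.arctan2(d[1],d[0])).round(1),"z",s["position"][2].round(4),(s["force"]-f0).round(1),s["opening"].round(3))
env.move_gripper(.4)
env.movep(*S(118,.24))
f0=env.get_state()["force"]
env.move_linear(S(118,.185)[0],.15);env.move_linear(S(118,.153)[0],.08)
env.move_gripper(.1);rep("grip up")
env.move_linear(S(118,.139)[0],.05);rep("press")
for d in(116,114):
    p,q=S(d,.139);env.move_linear(p,.04,rot=q);rep("turn")
env.move_linear(S(114,.1505)[0],.03);rep("rise")
print(ticks(*(lambda i:(i,i["frame"]))(env.get_image("side"))))
E
```

```text
Traceback (most recent call last):
AttributeError: 'float' object has no attribute 'round'
```

Run:
```python
from h import *
f0=np.load("f0.npy")
def rep(n):
    s=env.get_state();d=s["position"][:2]-A;print(n,round(s["t"],1),"ang",np.degrees(np.arctan2(d[1],d[0])).round(1),"z",s["position"][2].round(4),(s["force"]-f0).round(1),round(s["opening"],3))
rep("grip up")
env.move_linear(S(118,.139)[0],.05);rep("press")
for d in(116,114):
    p,q=S(d,.139);env.move_linear(p,.04,rot=q);rep("turn")
env.move_linear(S(114,.1505)[0],.03);rep("rise")
print(ticks(*(lambda i:(i,i["frame"]))(env.get_image("side"))))
```

```text
grip up 26.7 ang 116.4 z 0.1534 [ 6.3  2.  -1.4] 0.163
press 27.1 ang 114.1 z 0.144 [ 1.3  6.1 23.8] 0.156
turn 27.4 ang 112.0 z 0.144 [ 1.   7.4 23.8] 0.161
turn 27.6 ang 109.9 z 0.144 [ 1.2  6.9 23.4] 0.157
rise 28.2 ang 110.8 z 0.1527 [9.  2.2 5.9] 0.154
[(3.0, -40), (15.0, -15), (60.5, -20), (123.5, -30), (147.0, -24), (172.0, -20), (197.0, -10), (209.5, -26), (224.0, -20), (237.0, -13), (251.5, -27), (336.5, -27), (341.0, -29)]
```

The ticks are now at 123.5, 147 and 172, matching the notch. Release and verify.

Run:
```python
from h import *
env.move_linear(S(114,.1525)[0],.03);env.wait(.2)
env.move_gripper(.35)
env.move_linear(S(114,.24)[0],.12)
env.movep(W(-.3,-.1,.3),down(cy));env.wait(.3)
im=env.get_image("side");print(ticks(im,im["frame"]),env.get_state()["t"])
im=env.get_image("top");g=cv2.cvtColor(im["frame"],cv2.COLOR_BGR2GRAY)
w=((g<75)*255).astype(np.uint8);w[:165]=0;w[225:]=0;w[:,:262]=0;w[:,322:]=0
n,l,s,ce=cv2.connectedComponentsWithStats(w);i=1+s[1:,4].argmax();ys,xs=np.nonzero(l==i)
P=np.array([ray(im,p,.176)[:2] for p in zip(xs,ys)]);ax=P.mean(0);d=P-ax;r=np.hypot(*d.T);k=(r>.025)&(r<.056)
print(np.degrees(np.angle(np.exp(4j*np.arctan2(d[k,1],d[k,0])).mean())/4),"want 24")
```

```text
[(121.5, -36), (138.5, -11), (146.5, -33), (171.5, -12), (199.0, -29), (222.5, -44), (247.5, -27), (270.0, -53), (294.0, -42), (300.0, -44), (319.0, -48), (334.5, -32), (339.5, -30)] 31.7167
24.16019998629694 want 24
```

```bash
python3 -c "
from rig import env
print(env.sign_off())"
```

```text
the job is handed in; nothing more can be done
None
```

The drawer is home past its catch and the timer is up in its notch at 7 (wings read 24.2° against 24°); the first release sat about 4° past the notch, so I turned it back before handing the job in at about 32 s, and no verdict came back.

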